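# Put the seasonings back in the caddy

### The arm

A 6-joint arm with a two-finger parallel gripper is mounted at the origin on a cart in front of the work surface, level with it; the furniture and walls round the work are solid. World frame = base frame: x ahead of the robot, y to its left, z up, the work surface at z = 0. Lengths are in m, angles in rad, forces in N, time in s.
With the tool pointing down it reaches from about 0.225 to 0.725 m from the base axis. Payload 3.1 kg.
Tool frame: the origin (TCP) lies at the very end of the fingers, on their centre line; the grasp point (between the pads) lies 19 mm behind it (arm.tcp_to_grasp is the z of the grasp point in the tool frame, in m); z points along the fingers, y is the direction in which the jaws open and shut (so a half turn about z gives the same grasp; the last joint's range is limited). The gripper opens to 85 mm and grips with 20 to 120 N. Pads are 22 mm wide; open, the fingers measure 114 mm over their backs; the gripper's body (76 mm by 85 mm) begins 54 mm behind the grasp point. The pads swing forward as they close: fully open they stand 13 mm farther back than shut.
Start: joints at [1.152, 0.048, 0.099, 1.622, 0, 1.443], TCP at [0.151, 0.503, 0.231] pointing down, gripper open.
Joint ranges: [-2.91, 2.91], [-0.99, 1.94], [-1.21, 1.42], [-2.12, 2.29], [-1.49, 1.47], [-3.14, 3.14]. Speed limits (rad/s): [2.79, 2.79, 3.14, 3.14, 3.14, 3.14].

### API

Orientations are given as [roll, pitch, yaw] about the fixed x, y, z axes, in that order (R = Rz(yaw) Ry(pitch) Rx(roll)).
In Python, from cell import arm gives the robot as it stands. The module is installed in compiled form; this text tells all that it offers.
- The arm moves only by the tool move_arm, never from a script. Its argument "plan" is a list that holds one entry, the list of rows, each a list of 7 numbers: the closure in counts, from 0 (fully open) to 255 (shut), then the shift along the tool's x, y, z in m, then the turn, a rotation vector about the tool's x, y, z in rad. In form: [[[jaw, tx, ty, tz, wx, wy, wz], ...]]. A call has exactly 10 rows; each row shifts and turns the commanded pose from where the row before left it, along the tool's axes as they then stand; what a row does not reach is not made up. A row lasts 1/12 s, in which the tool goes at most 41.7 mm and 7.16 degrees, less where a joint would pass 70% of its speed; a pose out of reach is approached as far as the arm can. A call with a gripper value outside its range is refused whole. The fingers move at their own pace and stop on an object; "squeeze" is the grip in N (left out, the last holds). Time passes only in rows, so rows that do not move let the fingers close, or fill a call up. It gives the time, the measured TCP pose, the force and the opening at its end, in the units of the state.
- arm.read_state(): the state, without advancing time (a new reading comes with each control period).
- arm.get_image(name): name is "scene" or "top"; returns a dict with "pixels" (480x640x3 uint8, red, green, blue), "z_map" (480x640 float32, m along the optical axis (not along the pixel's ray), 0 where there is no reading), "intrinsics" (3x3 intrinsics, pixels), "origin" and "orientation" of the camera in the world. Camera axes: x right, y down, z forward; pixel columns grow to the right and rows downward; lengths in m; the calibration is good to about 2 mm. A picture is of the moment at which its call begins.
- arm.close_job(): hands the job in, once; it reports no verdict.
The state is a dict: "time_s": time; "joints": joint angles; "joint_velocities": joint speeds; "effort": joint torques, N m; "tcp_pos": TCP position; "tool_rot": TCP orientation; "ft_force": force on the tool from outside, world axes, zero at the start; "wrist_torque": the same for the moment, N m; "finger_gap": finger opening in m.
Only numpy, scipy, OpenCV 4.12 (cv2) and the standard library are available. Lean on these libraries where they do the work, as an engineer would, in place of code of your own. Each camera call takes 0.05 s, during which the arm holds its last target.

### The job

Put the seasonings away in the wooden caddy: stand the salt shaker in the round pocket and the three dark-capped spice jars in the three square pockets, one in each, all upright on the pocket floors, and let go of them. The small narrow-necked bottle and the food tin do not belong in the caddy: leave them standing where they are.

Things in the scene. Friction and masses are not known exactly. Their poses are not given: they have to be found in the camera images.
- caddy: dark wooden block fixed to the worktop, 284 (y) x 86 (x) x 36 high, small steel loop at each end (303 overall); origin at centre of underside, z up, yaw within 0.12 rad of world axes. Pockets in a row at x = 0: three square, 60 x 60, centres y = -99, -33, +33; one round, diameter 62, centre y = +100 (the end to the robot's left). Pocket floors 8 above the origin, rims 36
- jar_1: spice jar: upright straight clear glass cylinder with a wide dark brown screw cap of the same width and a paper label, diameter 41, height 105, about 0.11 kg; origin at the centre of its underside, z up. The three spice jars are alike and interchangeable. Grasp it round the body from above, anywhere from 40 to 95 mm above its underside
- jar_2: spice jar: upright straight clear glass cylinder with a wide dark brown screw cap of the same width and a paper label, diameter 41, height 105, about 0.11 kg; origin at the centre of its underside, z up. The three spice jars are alike and interchangeable. Grasp it round the body from above, anywhere from 40 to 95 mm above its underside
- jar_3: spice jar: upright straight clear glass cylinder with a wide dark brown screw cap of the same width and a paper label, diameter 41, height 105, about 0.11 kg; origin at the centre of its underside, z up. The three spice jars are alike and interchangeable. Grasp it round the body from above, anywhere from 40 to 95 mm above its underside
- salt_shaker: salt shaker: round clear glass body, tapering towards the top, with a domed grey perforated top, 44 wide at the widest, height 90, about 0.1 kg; lower than the jars and with no dark cap; origin at the centre of its underside, z up. Grasp the glass body from above, about 55 mm above its underside, 35 to 44 wide there
- tin: closed food tin with a blue label and a gold-coloured rim, diameter 57, height 72; loose, to be left standing where it is. Origin at the centre of its underside, z up
- bottle: small brown-amber glass bottle with sloping shoulders, a narrow neck and a small black cap, diameter 40, height 100; loose, to be left standing where it is. Origin at the centre of its underside, z up
There are look-alikes about, which are no part of the job. Leave any purple look-alike of the jar_1 alone.

How it is judged:
By the outcome, as a careful person would: the job done as asked, in the order asked, and still so for the second after the job is handed in, with the robot touching nothing.
It also fails if it takes over 88 s, if anything falls off the work surface, if the arm or the gripper's body presses on something with over 40 N, if the wrist force passes 120 N, or if a joint passes its speed limit or range.

## Working session

There is one attempt and no reset: what is moved stays moved. The work goes in short steps, Python scripts to look and compute and a tool call to move; the robot and the scene stay as the last step left them, time stands still between calls to the robot, and variables do not carry over. Pictures are saved under pics/ and viewed, and the job is handed in when it is done.

Besides the shell and the picture viewer there is one more tool, called after "Request:" as name(argument=value, ...), one argument or row to a line, values as JSON. move_arm: Moves the arm, as the interface text tells. Its arguments: {"type":"object","properties":{"plan":{"type":"array","items":{"type":"array","items":{"type":"array","items":{"type":"number"}}}},"squeeze":{"type":"number"}},"required":["plan"]}

```bash
mkdir -p pics; cat > h.py <<'E'
import numpy as np, cv2
from cell import arm
def grab(n):
    d=arm.get_image(n); return d
def world(d):
    z=d["z_map"].astype(float);K=np.array(d["intrinsics"]);h,w=z.shape
    u,v=np.meshgrid(np.arange(w),np.arange(h))
    p=np.stack([(u-K[0,2])/K[0,0]*z,(v-K[1,2])/K[1,1]*z,z],-1)
    R=np.array(d["orientation"])
    if R.shape!=(3,3):
        from scipy.spatial.transform import Rotation as Ro
        R=Ro.from_euler('xyz',R).as_matrix() if R.size==3 else Ro.from_quat(R).as_matrix()
    P=p@R.T+np.array(d["origin"]); P[z<=0]=np.nan
    return P
E
python3 - <<'E'
from h import *
print(arm.read_state(), arm.tcp_to_grasp)
import pickle
for n in("scene","top"):
    d=grab(n); cv2.imwrite(f"pics/{n}0.png",d["pixels"][:,:,::-1]); pickle.dump(d,open(n+"0.pkl","wb"))
    print(n,d["origin"],d["orientation"],d["intrinsics"])
E
```

```text
{'time_s': 0.0, 'joints': array([ 1.15219680e+00,  4.87176604e-02,  9.76039155e-02,  1.62202433e+00,
       -8.32795223e-06,  1.44300465e+00]), 'joint_velocities': array([-0.00263957, -0.00137225, -0.00080425,  0.00057416, -0.00033489,
       -0.00290111]), 'effort': array([-1.66567024e-04, -3.38788390e+01,  3.20011747e+01,  2.05169781e-02,
       -4.13954217e-05, -1.58829142e-06]), 'tcp_pos': array([0.15028838, 0.50238405, 0.23013744]), 'tool_rot': array([-3.13926894e+00, -2.90181374e-04,  2.85078447e+00]), 'ft_force': array([-0.72182155, -1.4220215 , -0.7590835 ]), 'wrist_torque': array([-0.00077609, -0.02589007, -0.0110435 ]), 'finger_gap': 0.08549117873054746} -0.0187
scene [-0.33260501 -0.67300932  0.71413367] [-2.13348387  0.02168218 -0.81375908] [[483.71415949   0.         319.03198588]
 [  0.         483.71415949 238.3165869 ]
 [  0.           0.           1.        ]]
top [0.30725852 0.09193235 1.28873908] [-3.03720592  0.01587349 -1.58941657] [[442.82570314   0.         322.72114657]
 [  0.         442.82570314 229.76476006]
 [  0.           0.           1.        ]]
```

View pics/scene0.png

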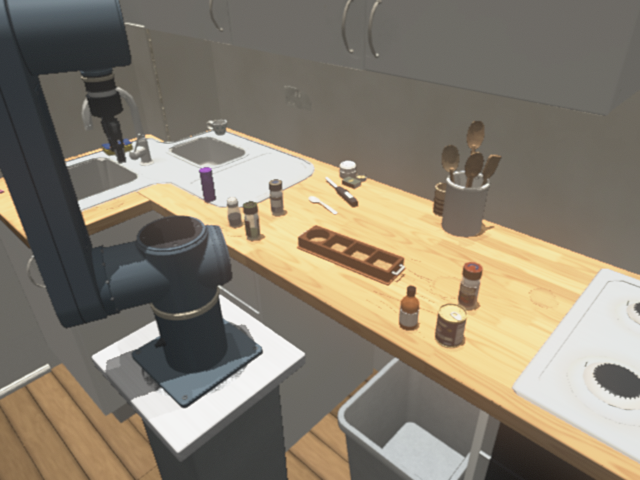

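View pics/top0.png

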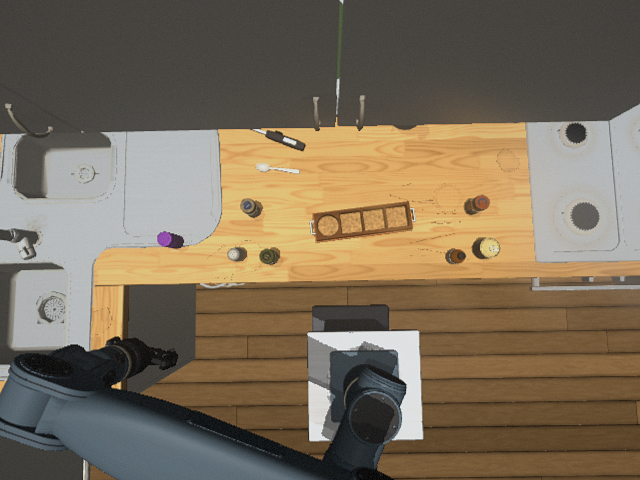

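The scene view shows a purple look-alike (208,184), the shaker (234,211), jar-like items at (252,220), (276,197) and (470,285), the bottle (409,308), the tin (450,325) and the caddy (350,254). I'll check these in close crops and measure them.

```bash
python3 - <<'E'
import pickle
from h import *
s=pickle.load(open("scene0.pkl","rb"));t=pickle.load(open("top0.pkl","rb"))
a=s["pixels"][160:250,190:310];b=s["pixels"][255:345,385:505]
c=t["pixels"][190:280,150:290];d=t["pixels"][190:280,400:540]
f=lambda x,w:cv2.resize(x,(w,280),interpolation=cv2.INTER_CUBIC)
im=np.vstack([np.hstack([f(a,390),f(b,390)]),np.hstack([f(c,390),f(d,390)])])
cv2.imwrite("pics/crop0.png",im[:,:,::-1])
P=world(t);
def show(name,u0,u1,v0,v1,zmin=.02):
    Q=P[v0:v1,u0:u1].reshape(-1,3);Q=Q[Q[:,2]>zmin]
    print(name,len(Q),"zmax",np.nanmax(Q[:,2]).round(3))
    zt=np.nanpercentile(Q[:,2],90);T=Q[Q[:,2]>zt-.008]
    print("  top pts mean",T.mean(0).round(4),"ext",np.ptp(T[:,:2],axis=0).round(3),'mid',((T.max(0)+T.min(0))/2).round(4))
show("purple",150,192,225,255)
show("salt",222,250,242,268)
show("jarA",256,285,242,270)
show("jarB",236,268,192,222)
show("jarC",458,496,190,220)
show("bottle",440,470,243,268)
show("tin",472,505,232,262)
for u,v in[(400,160),(300,200),(420,250),(240,230)]: print(P[v,u].round(4))
E
```

```text
purple 333 zmax 0.115
  top pts mean [0.417  0.5358 0.109 ] ext [0.038 0.04 ] mid [0.4177 0.536  0.1091]
salt 211 zmax 0.093
  top pts mean [0.3734 0.3555 0.0865] ext [0.03  0.031] mid [0.3738 0.3564 0.0869]
jarA 235 zmax 0.111
  top pts mean [0.3653 0.261  0.1057] ext [0.04  0.038] mid [0.3656 0.2614 0.1059]
jarB 265 zmax 0.113
  top pts mean [0.5033 0.3124 0.1054] ext [0.039 0.039] mid [0.5036 0.3132 0.1064]
jarC 331 zmax 0.111
  top pts mean [ 0.4988 -0.3199  0.1052] ext [0.039 0.04 ] mid [ 0.4983 -0.3202  0.1049]
bottle 224 zmax 0.103
  top pts mean [ 0.3569 -0.2603  0.0994] ext [0.016 0.019] mid [ 0.3571 -0.2612  0.0977]
tin 457 zmax 0.077
  top pts mean [ 0.3789 -0.3473  0.0693] ext [0.055 0.058] mid [ 0.3785 -0.347   0.0705]
[ 0.6455 -0.1229  0.0022]
[ 0.5325  0.1753 -0.0014]
[ 0.3778 -0.171   0.0019]
[ 0.447   0.3529 -0.0014]
```

View pics/crop0.png

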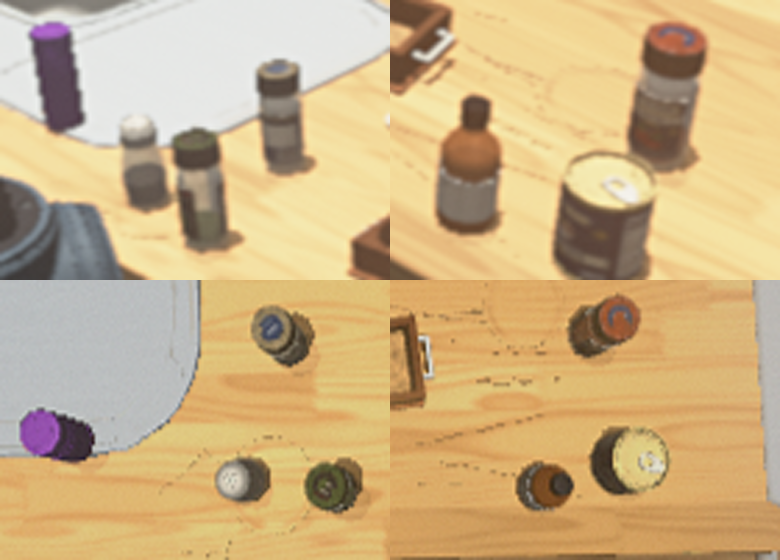

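The crop shows jars A (top px 269,256), B (251,207) and C (477,203), all with dark cap sides and clear labelled bodies. The shaker is the pale domed one (236,254). The purple solid (170,240), the bottle (456,256) and the tin (487,247) stay where they are. Next I'll fit the caddy pose and cross-check the tops against the scene camera.

```bash
cat > cad.py <<'E'
import pickle
from h import *
from scipy.optimize import least_squares
s=pickle.load(open("scene0.pkl","rb"));t=pickle.load(open("top0.pkl","rb"))
for nm,d,(u0,u1,v0,v1) in(("top",t,(300,425,190,255)),("scene",s,(285,420,215,295))):
    P=world(d);m=np.zeros(P.shape[:2],bool);m[v0:v1,u0:u1]=1
    m&=(P[...,2]>.027)&(P[...,2]<.045)
    Q=P[m]; print(nm,len(Q),Q[:,2].mean().round(4))
    # rasterised model fit: rim mask on 1mm grid
    g=np.zeros((400,200),np.float32)  # y -200..200 , x -100..100
    cv2.rectangle(g,(100-43,200-142),(100+43,200+142),1,-1)
    for c in(-99,-33,33): cv2.rectangle(g,(70,200+c-30),(130,200+c+30),0,-1)
    cv2.circle(g,(100,300),31,0,-1)
    sd=cv2.distanceTransform((1-g).astype(np.uint8),cv2.DIST_L2,5)  # outside dist
    from scipy.ndimage import map_coordinates
    def cost(p):
        c_,s_=np.cos(p[2]),np.sin(p[2]);q=(Q[:,:2]-p[:2])
        x=(c_*q[:,0]+s_*q[:,1])*1000;y=(-s_*q[:,0]+c_*q[:,1])*1000
        return map_coordinates(sd,[y+200,x+100],order=1,mode='nearest')
    best=None
    r=cv2.minAreaRect((Q[:,:2]*1000).astype(np.float32));print(r)
    for yaw in np.linspace(-.12,.12,7):
        o=least_squares(cost,[r[0][0]/1000,r[0][1]/1000,yaw],loss='soft_l1',x_scale=[.01,.01,.05],diff_step=1e-2)
        if best is None or o.cost<best.cost:best=o
    p=best.x;print("pose",p.round(4),"cost/pt",best.cost/len(Q), "mean dist mm",cost(p).mean())
    for y in(-.099,-.033,.033,.1): print(y,(p[0]-np.sin(p[2])*y).round(4),(p[1]+np.cos(p[2])*y).round(4))
P=world(s)
def show(name,u0,u1,v0,v1,zmin):
    Q=P[v0:v1,u0:u1].reshape(-1,3);Q=Q[Q[:,2]>zmin]
    zt=np.nanpercentile(Q[:,2],95);T=Q[Q[:,2]>zt-.01]
    print(name,len(T),T.mean(0).round(4),'mid',((T.max(0)+T.min(0))/2).round(4))
show("salt",224,243,195,226,.03);show("A",243,261,200,240,.03);show("B",267,286,178,216,.03);show("C",457,484,260,308,.03)
E
python3 cad.py
```

```text
top 1051 0.0355
((464.13177490234375, -3.87713623046875), (79.16886138916016, 300.2186584472656), 6.417513847351074)
pose [ 0.464  -0.0035  0.1076] cost/pt 0.12193182590005514 mean dist mm 0.19492695
-0.099 0.4746 -0.102
-0.033 0.4675 -0.0363
0.033 0.4605 0.0293
0.1 0.4533 0.0959
scene 1174 0.033
((462.2728271484375, -13.037429809570312), (85.36369323730469, 291.9035949707031), 5.621772289276123)
pose [ 0.4603 -0.0092  0.1083] cost/pt 0.08969074020596948 mean dist mm 0.1626909
-0.099 0.471 -0.1077
-0.033 0.4639 -0.042
0.033 0.4567 0.0236
0.1 0.4495 0.0902
salt 63 [0.3687 0.3458 0.0841] mid [0.3704 0.3495 0.0841]
A 124 [0.3599 0.2526 0.1031] mid [0.3616 0.2555 0.1017]
B 107 [0.4987 0.304  0.102 ] mid [0.5022 0.3083 0.1009]
C 224 [ 0.4926 -0.3266  0.1027] mid [ 0.4959 -0.3258  0.101 ]
```

```bash
cat >> h.py <<'E'
def level(d,uv=None):
    """rotate about camera origin so that the worktop is z=0 level"""
    P=world(d);o=np.array(d["origin"])
    px=d["pixels"].astype(int)
    m=(np.abs(P[...,2])<.012)&(P[...,0]>.33)&(P[...,0]<.62)&(P[...,1]>-.42)&(P[...,1]<.33)
    Q=P[m];
    for k in range(4):
        A=np.c_[Q[:,:2],np.ones(len(Q))];c=np.linalg.lstsq(A,Q[:,2],rcond=None)[0]
        Q=Q[np.abs(Q[:,2]-A@c)<.004]
    n=np.array([-c[0],-c[1],1]);n/=np.linalg.norm(n)
    v=np.cross(n,[0,0,1]);R=cv2.Rodrigues(v)[0]
    P2=(P-o)@R.T+o
    dz=np.median(((Q-o)@R.T+o)[:,2])
    P2[...,2]-=dz
    return P2,c,dz
E
python3 - <<'E'
import re
src=open('cad.py').read().replace("P=world(d);m=","P,c,dz=level(d);print(c,dz);m=").replace("P=world(s)","P=level(s)[0]")
open('cad2.py','w').write(src+'''
P=level(t)[0]
show("salt t",222,250,242,268,.03);show("A",256,285,242,270,.03);show("B",236,268,192,222,.03);show("C",458,496,190,220,.03)
''')
E
python3 cad2.py
```

```text
[-0.00011227  0.00071511  0.0005397 ] 0.0005201860194247176
top 1034 0.0352
((464.2547607421875, -4.616241455078125), (79.16908264160156, 299.8922424316406), 6.417548179626465)
pose [ 0.4642 -0.0044  0.107 ] cost/pt 0.11135758468214732 mean dist mm 0.18169886
-0.099 0.4748 -0.1028
-0.033 0.4677 -0.0372
0.033 0.4607 0.0284
0.1 0.4535 0.095
[-0.00083374  0.00038932 -0.00056954] -0.000578274478892582
scene 1249 0.0336
((462.84197998046875, -13.303665161132812), (85.36170196533203, 291.90509033203125), 5.622097969055176)
pose [ 0.4607 -0.0096  0.1086] cost/pt 0.09375328336170523 mean dist mm 0.1676436
-0.099 0.4715 -0.108
-0.033 0.4643 -0.0424
0.033 0.4572 0.0232
0.1 0.4499 0.0898
salt 63 [0.3692 0.3456 0.0849] mid [0.3709 0.3492 0.0849]
A 124 [0.3604 0.2524 0.1039] mid [0.3621 0.2553 0.1025]
B 107 [0.4992 0.3038 0.1029] mid [0.5027 0.3081 0.1018]
C 224 [ 0.4931 -0.3268  0.1038] mid [ 0.4964 -0.326   0.1022]
salt t 104 [0.3739 0.3548 0.0855] mid [0.374  0.3556 0.0859]
A 178 [0.3656 0.2603 0.105 ] mid [0.3658 0.261  0.1048]
B 174 [0.5035 0.3115 0.1047] mid [0.5037 0.3124 0.1056]
C 183 [ 0.4989 -0.3208  0.105 ] mid [ 0.4984 -0.321   0.1045]
```

Request:
move_arm(
  plan=[
    [[0,-0.0256,-0.0079,0.003,0,0,0],[0,-0.0256,-0.0079,0.003,0,0,0],[0,-0.0256,-0.0079,0.003,0,0,0],[0,-0.0256,-0.0079,0.003,0,0,0],[0,-0.0256,-0.0079,0.003,0,0,0],[0,-0.0256,-0.0079,0.003,0,0,0],[0,-0.0256,-0.0079,0.003,0,0,0],[0,-0.0256,-0.0079,0.003,0,0,0],[0,-0.0256,-0.0079,0.003,0,0,0],[0,-0.0256,-0.0079,0.003,0,0,0]],
  ],
  squeeze=30,
)

```text
time_s: 0.93
tcp_pos: [0.3738, 0.3528, 0.2005]
tool_rot: [-3.141, -0.001, 2.851]
ft_force: [0.9, 2.2, -0.0]
finger_gap: 0.0851
```

Request:
move_arm(
  plan=[
    [[0,0,0,0,0,0,0.1172],[0,0,0,0,0,0,0.1172],[0,0,0,0,0,0,0.1172],[0,0,0,0,0,0,0.1172],[0,0,0,0,0,0,0.1172],[0,0,0,0,0,0,0.1172],[0,0,0,0,0,0,0.1172],[0,0,0,0,0,0,0.1172],[0,0,0,0,0,0,0.1172],[0,0,0,0,0,0,0.1172]],
  ],
)

```text
time_s: 1.77
tcp_pos: [0.3728, 0.3536, 0.2006]
tool_rot: [-3.14, 0.001, 1.673]
ft_force: [0.8, -0.0, 0.5]
finger_gap: 0.0856
```

```bash
python3 - <<'E'
from h import *
import pickle
s=arm.read_state();print(s['time_s'],s['tcp_pos'],s['tool_rot'])
for n in("scene","top"):
    d=grab(n); pickle.dump(d,open(n+"1.pkl","wb"))
    x=d["pixels"][120:280,170:330] if n=="scene" else d["pixels"][180:300,190:350]
    cv2.imwrite(f"pics/{n}1.png",cv2.resize(x,None,fx=4,fy=3.7)[:,:,::-1])
E
```

```text
1.7667 [0.37280828 0.35362134 0.20057213] [-3.14035284e+00  7.10604308e-04  1.67298157e+00]
```

View pics/scene1.png

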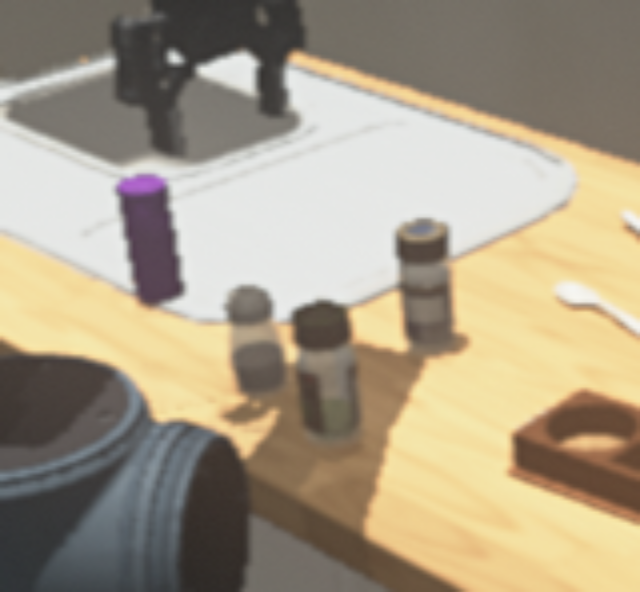

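View pics/top1.png

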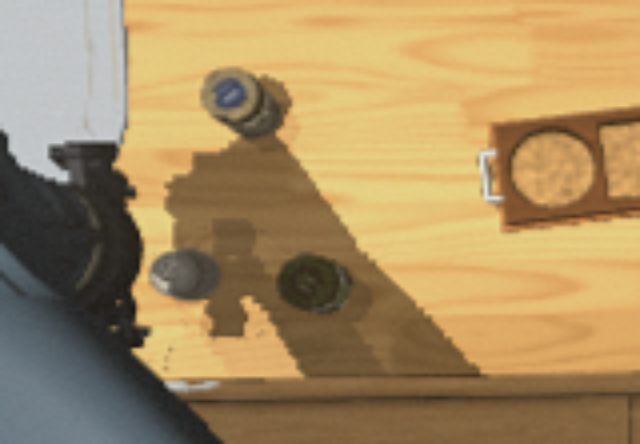

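```bash
python3 - <<'E'
from h import *
import pickle
for n in("scene","top"):
    d=pickle.load(open(n+"1.pkl","rb"))
    for f in("raw","lev"):
        P=world(d) if f=="raw" else level(d)[0]
        m=(np.hypot(P[...,0]-.373,P[...,1]-.354)<.075)&(P[...,2]>.19)&(P[...,2]<.245)
        v,u=np.nonzero(m);Q=P[m];print(n,f,len(Q), Q[:,2].min() if len(Q) else 0)
        for sgn in(-1,1):
            q=Q[sgn*(Q[:,0]-.373)>0]
            if len(q):
                print(sgn,len(q),q.mean(0).round(4),q.min(0).round(4),q.max(0).round(4))
E
```

```text
scene raw 174 0.2129142101765099
-1 89 [0.3218 0.3416 0.2306] [0.3132 0.3321 0.2138] [0.3322 0.3553 0.2446]
1 85 [0.4168 0.3531 0.2296] [0.4114 0.3403 0.2129] [0.4286 0.3688 0.2448]
scene lev 168 0.21365908974745218
-1 86 [0.322  0.3415 0.2308] [0.3135 0.3319 0.2145] [0.3325 0.355  0.2444]
1 82 [0.4172 0.3528 0.2298] [0.4117 0.3407 0.2137] [0.4289 0.3685 0.2447]
top raw 25 0.21474092589350713
-1 12 [0.3261 0.341  0.2293] [0.3194 0.339  0.2183] [0.3313 0.3438 0.2428]
1 13 [0.4206 0.3501 0.2304] [0.417  0.3485 0.2147] [0.4283 0.3554 0.2427]
top lev 25 0.21402874619191836
-1 12 [0.3266 0.3402 0.2285] [0.3198 0.3383 0.2176] [0.3317 0.3431 0.242 ]
1 13 [0.421  0.3494 0.2297] [0.4174 0.3477 0.214 ] [0.4287 0.3546 0.242 ]
```

Fingertips measured in both cameras give a small camera bias: top ≈ +(1.5, 2) mm, scene ≈ -(2, 4) mm. After correcting for it, both cameras agree on the shaker at (0.3725, 0.3535) and the pockets within 1 mm. Next I descend and grip the shaker.

Request:
move_arm(
  plan=[
    [[0,0,0,0.017,0,0,0],[0,0,0,0.017,0,0,0],[0,0,0,0.017,0,0,0],[0,0,0,0.017,0,0,0],[0,0,0,0.017,0,0,0],[0,0,0,0.017,0,0,0],[0,0,0,0.017,0,0,0],[0,0,0,0.017,0,0,0],[0,0,0,0.017,0,0,0],[0,0,0,0.017,0,0,0]],
  ],
)

```text
time_s: 2.7
tcp_pos: [0.3728, 0.3536, 0.0301]
tool_rot: [-3.141, 0.0, 1.682]
ft_force: [0.1, 0.8, 1.0]
finger_gap: 0.0854
```

Request:
move_arm(
  plan=[
    [[255,0,0,0,0,0,0],[255,0,0,0,0,0,0],[255,0,0,0,0,0,0],[255,0,0,0,0,0,0],[255,0,0,0,0,0,0],[255,0,0,0,0,0,0],[255,0,0,0,0,0,0],[255,0,0,0,0,0,0],[255,0,0,0,0,0,0],[255,0,0,0,0,0,0]],
  ],
  squeeze=30,
)

```text
time_s: 3.53
tcp_pos: [0.3744, 0.3547, 0.0331]
tool_rot: [3.139, -0.002, 1.679]
ft_force: [-1.0, -0.2, 5.8]
finger_gap: 0.0388
```

Request:
move_arm(
  plan=[
    [[255,0,0,-0.006,0,0,0],[255,0,0,-0.014,0,0,0],[255,0,0,-0.015,0,0,0],[255,0,0,-0.015,0,0,0],[255,0,0,-0.015,0,0,0],[255,0,0,-0.015,0,0,0],[255,0,0,-0.015,0,0,0],[255,0,0,-0.015,0,0,0],[255,0,0,-0.015,0,0,0],[255,0,0,-0.015,0,0,0]],
  ],
)

```text
time_s: 4.37
tcp_pos: [0.3725, 0.3535, 0.1715]
tool_rot: [-3.14, 0.001, 1.679]
ft_force: [0.8, 0.4, -1.1]
finger_gap: 0.0391
```

```bash
cat > go.py <<'E'
import sys
from h import *
from scipy.spatial.transform import Rotation as Ro
s=arm.read_state();R=Ro.from_euler('xyz',s['tool_rot'])
tgt=np.array([float(a) for a in sys.argv[1:4]])
print(s['time_s'],s['tcp_pos'].round(4),s['tool_rot'].round(4),s['ft_force'].round(1),s['finger_gap'].round(4))
print("tool shift",R.inv().apply(tgt-s['tcp_pos']).round(4))
Rt=Ro.from_euler('xyz',[np.pi,0,1.678]);print("turn",(R.inv()*Rt).as_rotvec().round(4))
E
python3 go.py .452 .0935 .168
python3 - <<'E'
from h import *
d=grab("scene");x=d["pixels"][80:260,150:350]
cv2.imwrite("pics/s2.png",cv2.resize(x,None,fx=3.2,fy=3.2)[:,:,::-1])
E
```

```text
Traceback (most recent call last):
  File "go.py", line 6, in <module>
    print(s['time_s'],s['tcp_pos'].round(4),s['tool_rot'].round(4),s['ft_force'].round(1),s['finger_gap'].round(4))
                                                                                          ^^^^^^^^^^^^^^^^^^^^^
AttributeError: 'float' object has no attribute 'round'
```

View pics/s2.png

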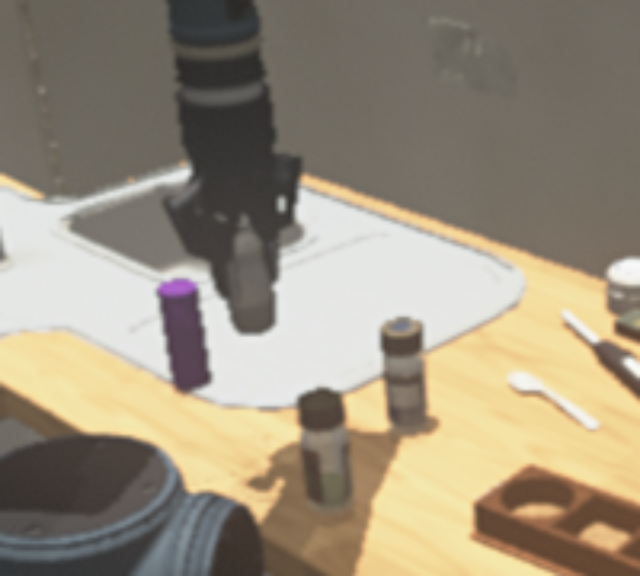

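The picture shows the shaker held upright between the fingers (crop px 250,290) and clear of the worktop. I'll measure its underside and work out the shift.

```bash
sed -i "s/s\['finger_gap'\].round(4)/round(s['finger_gap'],4)/" go.py; python3 go.py .452 .0935 .171
cat > held.py <<'E'
from h import *
s=arm.read_state();t=s['tcp_pos']
d=grab("scene");P=level(d)[0]+np.array([.002,.004,0])
m=(np.hypot(P[...,0]-t[0],P[...,1]-t[1])<.032)&(P[...,2]>.06)&(P[...,2]<t[2]+.012)
Q=P[m];print(len(Q),'underside z',np.percentile(Q[:,2],[0,3]).round(4),'tcp-und',(t[2]-Q[:,2].min()).round(4))
for lo,hi in((0,.012),(.012,.025),(.025,.04)):
    q=Q[(Q[:,2]>Q[:,2].min()+lo)&(Q[:,2]<Q[:,2].min()+hi)];print(lo,(q[:,:2].mean(0)-t[:2]).round(4),((q.max(0)+q.min(0))[:2]/2-t[:2]).round(4))
E
python3 held.py
```

```text
4.4167 [0.374  0.3546 0.1752] [ 3.1379e+00 -2.3000e-03  1.6789e+00] [ 1.  -0.1  1.2] 0.039
tool shift [-0.268   0.0493  0.0038]
turn [ 0.0037 -0.0023  0.0009]
231 underside z [0.1406 0.1444] tcp-und 0.0346
0 [-0.006  -0.0106] [-0.0012 -0.007 ]
0.012 [-0.0061 -0.0126] [-0.0021 -0.0068]
0.025 [-0.0065 -0.013 ] [ 0.0021 -0.0073]
```

Request:
move_arm(
  plan=[
    [[255,-0.0267,0.0051,0,0,0,0],[255,-0.0267,0.0051,0,0,0,0],[255,-0.0267,0.0051,0,0,0,0],[255,-0.0267,0.0051,0,0,0,0],[255,-0.0267,0.0051,0,0,0,0],[255,-0.0267,0.0051,0,0,0,0],[255,-0.0267,0.0051,0,0,0,0],[255,-0.0267,0.0051,0,0,0,0],[255,-0.0267,0.0051,0,0,0,0],[255,-0.0267,0.0051,0,0,0,0]],
  ],
)

```text
time_s: 5.3
tcp_pos: [0.4519, 0.0926, 0.1698]
tool_rot: [-3.139, -0.0, 1.679]
ft_force: [0.1, 0.4, -0.1]
finger_gap: 0.0389
```

```bash
python3 go.py .452 .0935 .041; python3 go.py .452 .0935 .041;python3 held.py
```

```text
5.3 [0.4519 0.0926 0.1698] [-3.1393e+00 -3.0000e-04  1.6789e+00] [ 0.1  0.4 -0.1] 0.0389
tool shift [0.0008 0.0005 0.1288]
turn [-0.0023 -0.0003  0.0009]
5.3 [0.4519 0.0926 0.1698] [-3.1393e+00 -3.0000e-04  1.6789e+00] [ 0.1  0.4 -0.1] 0.0389
tool shift [0.0008 0.0005 0.1288]
turn [-0.0023 -0.0003  0.0009]
243 underside z [0.137  0.1392] tcp-und 0.0328
0 [-0.0095 -0.0091] [-0.0043 -0.0042]
0.012 [-0.0094 -0.0104] [-0.005  -0.0042]
0.025 [-0.009  -0.0122] [ 0.0007 -0.0047]
```

Request:
move_arm(
  plan=[
    [[255,0,0,0.015,0,0,0],[255,0,0,0.017,0,0,0],[255,0,0,0.017,0,0,0],[255,0,0,0.016,0,0,0],[255,0,0,0.014,0,0,0],[255,0,0,0.012,0,0,0],[255,0,0,0.012,0,0,0],[255,0,0,0.01,0,0,0],[255,0,0,0.008,0,0,0],[255,0,0,0.004,0,0,0]],
  ],
)

```text
time_s: 6.18
tcp_pos: [0.4518, 0.0939, 0.0449]
tool_rot: [-3.14, -0.0, 1.679]
ft_force: [-0.7, 0.1, 0.2]
finger_gap: 0.0389
```

```bash
python3 go.py .452 .0935 .041; python3 - <<'E'
from h import *
d=grab("scene");x=d["pixels"][150:300,250:450]
cv2.imwrite("pics/s3.png",cv2.resize(x,None,fx=3.8,fy=3.8)[:,:,::-1])
s=arm.read_state();print(s['tcp_pos'],s['ft_force'])
E
```

```text
6.1833 [0.4518 0.0939 0.0449] [-3.1398e+00 -1.0000e-04  1.6789e+00] [-0.7  0.1  0.2] 0.0389
tool shift [-0.0005  0.0001  0.0039]
turn [-0.0018 -0.0001  0.0009]
[0.45163454 0.0938904  0.04464592] [-0.45962741 -0.48621335 -1.33828147]
```

View pics/s3.png

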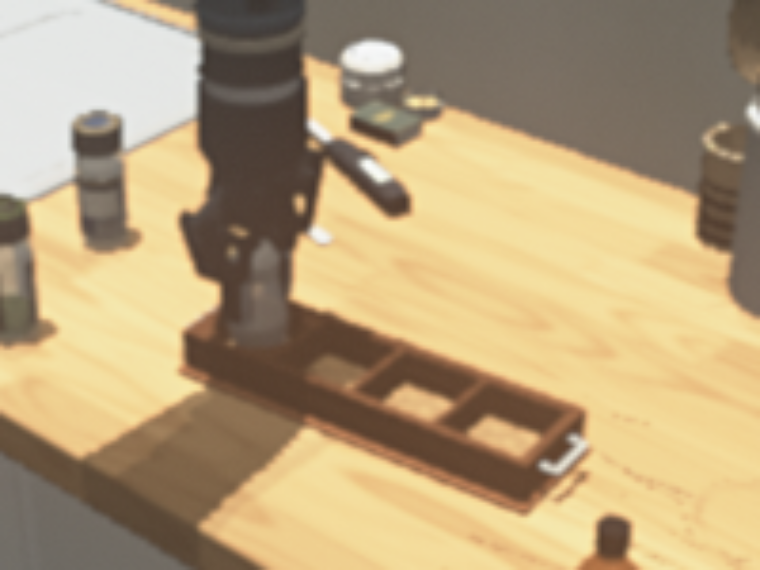

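The shaker is inside the round pocket (crop px 260,310) and has not touched the floor yet. I'll lower it gently until it touches.

Request:
move_arm(
  plan=[
    [[255,0,0,0.001,0,0,0],[255,0,0,0.001,0,0,0],[255,0,0,0.001,0,0,0],[255,0,0,0.0005,0,0,0],[255,0,0,0,0,0,0],[255,0,0,0,0,0,0],[255,0,0,0,0,0,0],[255,0,0,0,0,0,0],[255,0,0,0,0,0,0],[255,0,0,0,0,0,0]],
  ],
)

```text
time_s: 7.07
tcp_pos: [0.4526, 0.0939, 0.0428]
tool_rot: [3.142, 0.0, 1.679]
ft_force: [0.3, -0.1, -0.4]
finger_gap: 0.0388
```

Request:
move_arm(
  plan=[
    [[255,0,0,0.0005,0,0,0],[255,0,0,0.0005,0,0,0],[255,0,0,0.0005,0,0,0],[255,0,0,0.0005,0,0,0],[255,0,0,0.0005,0,0,0],[255,0,0,0,0,0,0],[255,0,0,0,0,0,0],[255,0,0,0,0,0,0],[255,0,0,0,0,0,0],[255,0,0,0,0,0,0]],
  ],
)

```text
time_s: 7.9
tcp_pos: [0.4527, 0.0938, 0.0411]
tool_rot: [3.141, 0.0, 1.679]
ft_force: [-2.2, -0.4, 5.7]
finger_gap: 0.0391
```

Contact force is 5.7 N, so I release and rise.

Request:
move_arm(
  plan=[
    [[150,0,0,0,0,0,0],[120,0,0,0,0,0,0],[80,0,0,0,0,0,0],[40,0,0,0,0,0,0],[0,0,0,0,0,0,0],[0,0,0,0,0,0,0],[0,0,0,0,0,0,0],[0,0,0,0,0,0,0],[0,0,0,0,0,0,0],[0,0,0,0,0,0,0]],
  ],
)

```text
time_s: 8.73
tcp_pos: [0.4526, 0.0939, 0.0403]
tool_rot: [3.142, -0.0, 1.679]
ft_force: [-0.7, -0.3, 0.5]
finger_gap: 0.0857
```

Request:
move_arm(
  plan=[
    [[0,0,0,-0.01,0,0,0],[0,0,0,-0.015,0,0,0],[0,0,0,-0.016,0,0,0],[0,0,0,-0.016,0,0,0],[0,0,0,-0.016,0,0,0],[0,0,0,-0.016,0,0,0],[0,0,0,-0.016,0,0,0],[0,0,0,-0.016,0,0,0],[0,0,0,-0.016,0,0,0],[0,0,0,-0.016,0,0,0]],
  ],
)

```text
time_s: 9.57
tcp_pos: [0.4527, 0.0939, 0.1951]
tool_rot: [3.141, 0.0, 1.679]
ft_force: [-0.1, -0.1, -0.1]
finger_gap: 0.0855
```

```bash
python3 go.py .364 .2585 .195; python3 - <<'E'
from h import *
d=grab("scene");x=d["pixels"][150:300,250:450]
cv2.imwrite("pics/s4.png",cv2.resize(x,None,fx=3.8,fy=3.8)[:,:,::-1])
s=arm.read_state();print(s['tcp_pos'],s['ft_force'])
E
```

```text
9.5667 [0.4527 0.0939 0.1951] [3.1405e+00 1.0000e-04 1.6788e+00] [-0.1 -0.1 -0.1] 0.0855
tool shift [ 0.1732 -0.0704 -0.    ]
turn [0.001  0.0001 0.0008]
[0.45449645 0.09405219 0.19873653] [0.91557011 0.00638496 2.73765646]
```

View pics/s4.png

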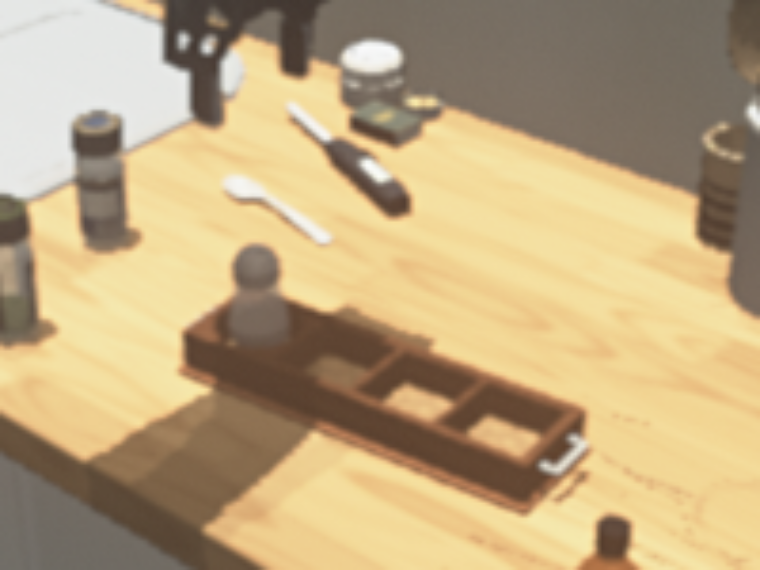

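The shaker stands upright in the round pocket (crop px 258,300). Next is jar A.

Request:
move_arm(
  plan=[
    [[0,0.0173,-0.007,0,0,0,0],[0,0.0173,-0.007,0,0,0,0],[0,0.0173,-0.007,0,0,0,0],[0,0.0173,-0.007,0,0,0,0],[0,0.0173,-0.007,0,0,0,0],[0,0.0173,-0.007,0,0,0,0],[0,0.0173,-0.007,0,0,0,0],[0,0.0173,-0.007,0,0,0,0],[0,0.0173,-0.007,0,0,0,0],[0,0.0173,-0.007,0,0,0,0]],
  ],
)

```text
time_s: 10.45
tcp_pos: [0.3638, 0.2591, 0.1935]
tool_rot: [3.141, -0.0, 1.679]
ft_force: [0.4, -0.5, 0.2]
finger_gap: 0.0853
```

Request:
move_arm(
  plan=[
    [[0,0,0,0.015,0,0,0],[0,0,0,0.015,0,0,0],[0,0,0,0.015,0,0,0],[0,0,0,0.015,0,0,0],[0,0,0,0.015,0,0,0],[0,0,0,0.015,0,0,0],[0,0,0,0.015,0,0,0],[0,0,0,0.015,0,0,0],[0,0,0,0.015,0,0,0],[0,0,0,0.015,0,0,0]],
  ],
)

```text
time_s: 11.28
tcp_pos: [0.3643, 0.2584, 0.0427]
tool_rot: [3.141, -0.0, 1.679]
ft_force: [0.0, 0.1, 0.7]
finger_gap: 0.0854
```

Request:
move_arm(
  plan=[
    [[255,0,0,0,0,0,0],[255,0,0,0,0,0,0],[255,0,0,0,0,0,0],[255,0,0,0,0,0,0],[255,0,0,0,0,0,0],[255,0,0,0,0,0,0],[255,0,0,0,0,0,0],[255,0,0,0,0,0,0],[255,0,0,0,0,0,0],[255,0,0,0,0,0,0]],
  ],
)

```text
time_s: 12.12
tcp_pos: [0.3653, 0.2588, 0.0448]
tool_rot: [3.139, -0.001, 1.679]
ft_force: [-1.9, 0.1, 4.9]
finger_gap: 0.0403
```

Request:
move_arm(
  plan=[
    [[255,0,0,-0.006,0,0,0],[255,0,0,-0.013,0,0,0],[255,0,0,-0.0145,0,0,0],[255,0,0,-0.0145,0,0,0],[255,0,0,-0.0145,0,0,0],[255,0,0,-0.0145,0,0,0],[255,0,0,-0.0145,0,0,0],[255,0,0,-0.0145,0,0,0],[255,0,0,-0.0145,0,0,0],[255,0,0,-0.0145,0,0,0]],
  ],
)

```text
time_s: 12.95
tcp_pos: [0.3641, 0.2582, 0.1786]
tool_rot: [-3.141, 0.0, 1.679]
ft_force: [-0.3, -0.3, -0.5]
finger_gap: 0.0402
```

Request:
move_arm(
  plan=[
    [[255,-0.0241,0.007,0,0,0,0],[255,-0.0241,0.007,0,0,0,0],[255,-0.0241,0.007,0,0,0,0],[255,-0.0241,0.007,0,0,0,0],[255,-0.0241,0.007,0,0,0,0],[255,-0.0241,0.007,0,0,0,0],[255,-0.0241,0.007,0,0,0,0],[255,-0.0241,0.007,0,0,0,0],[255,-0.0241,0.007,0,0,0,0],[255,-0.0241,0.007,0,0,0,0]],
  ],
)

```text
time_s: 13.78
tcp_pos: [0.46, 0.0251, 0.1779]
tool_rot: [-3.141, -0.0, 1.679]
ft_force: [-0.2, 0.3, -1.3]
finger_gap: 0.0401
```

```bash
python3 go.py .459 .0265 .052; python3 held.py; python3 - <<'E'
from h import *
d=grab("scene");x=d["pixels"][150:300,250:450]
cv2.imwrite("pics/s5.png",cv2.resize(x,None,fx=3.8,fy=3.8)[:,:,::-1])
E
```

```text
13.7833 [0.46   0.0251 0.1779] [-3.1410e+00 -3.0000e-04  1.6787e+00] [-0.2  0.3 -1.3] 0.0401
tool shift [ 0.0015 -0.0008  0.1259]
turn [-0.0006 -0.0003  0.0007]
321 underside z [0.1335 0.1369] tcp-und 0.0444
0 [-0.0113 -0.0061] [-0.006  -0.0009]
0.012 [-0.0103 -0.008 ] [-0.0053 -0.0036]
0.025 [-0.0105 -0.008 ] [-0.0051 -0.0045]
```

View pics/s5.png

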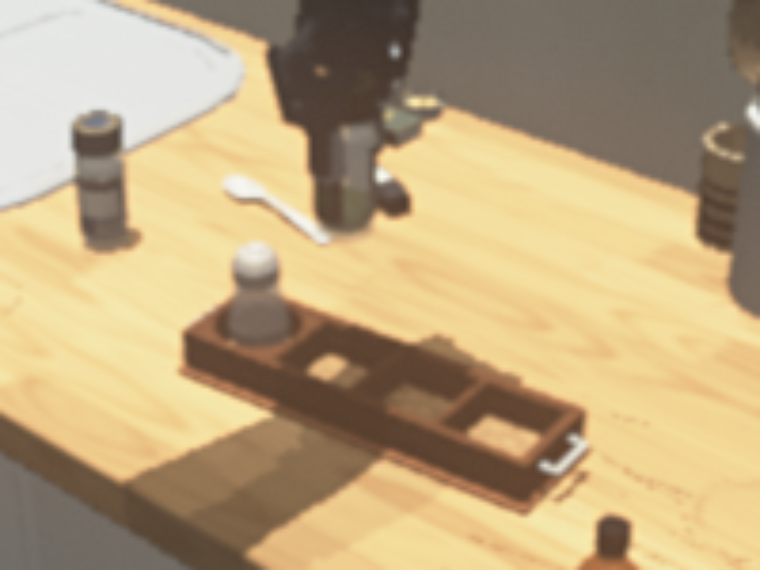

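Jar A is held upright over the second pocket. I'll descend.

Request:
move_arm(
  plan=[
    [[255,0.001,0,0.015,0,0,0],[255,0,0,0.017,0,0,0],[255,0,0,0.017,0,0,0],[255,0,0,0.016,0,0,0],[255,0,0,0.014,0,0,0],[255,0,0,0.012,0,0,0],[255,0,0,0.012,0,0,0],[255,0,0,0.01,0,0,0],[255,0,0,0.007,0,0,0],[255,0,0,0.003,0,0,0]],
  ],
)

```text
time_s: 14.72
tcp_pos: [0.4591, 0.0275, 0.054]
tool_rot: [-3.14, -0.0, 1.679]
ft_force: [-0.6, 0.1, -0.4]
finger_gap: 0.0403
```

Request:
move_arm(
  plan=[
    [[255,0,0,0.0007,0,0,0],[255,0,0,0.0007,0,0,0],[255,0,0,0.0006,0,0,0],[255,0,0,0.0005,0,0,0],[255,0,0,0,0,0,0],[255,0,0,0,0,0,0],[255,0,0,0,0,0,0],[255,0,0,0,0,0,0],[255,0,0,0,0,0,0],[255,0,0,0,0,0,0]],
  ],
)

```text
time_s: 15.55
tcp_pos: [0.4599, 0.0273, 0.0529]
tool_rot: [3.141, 0.0, 1.679]
ft_force: [-1.0, 0.3, 0.0]
finger_gap: 0.0405
```

Request:
move_arm(
  plan=[
    [[255,0,0,0.0005,0,0,0],[255,0,0,0.0005,0,0,0],[255,0,0,0.0005,0,0,0],[255,0,0,0.0005,0,0,0],[255,0,0,0,0,0,0],[255,0,0,0,0,0,0],[255,0,0,0,0,0,0],[255,0,0,0,0,0,0],[255,0,0,0,0,0,0],[255,0,0,0,0,0,0]],
  ],
)

```text
time_s: 16.38
tcp_pos: [0.4599, 0.0274, 0.0528]
tool_rot: [3.141, 0.0, 1.679]
ft_force: [-3.9, -0.4, 8.6]
finger_gap: 0.0401
```

Contact force is 8.6 N, so I release, rise and hover over jar B at (0.502, 0.310).

Request:
move_arm(
  plan=[
    [[150,0,0,0,0,0,0],[120,0,0,0,0,0,0],[80,0,0,0,0,0,0],[40,0,0,0,0,0,0],[0,0,0,0,0,0,0],[0,0,0,0,0,0,0],[0,0,0,0,0,0,0],[0,0,0,0,0,0,0],[0,0,0,0,0,0,0],[0,0,0,0,0,0,0]],
  ],
)

```text
time_s: 17.22
tcp_pos: [0.4598, 0.0273, 0.0507]
tool_rot: [-3.141, -0.0, 1.679]
ft_force: [0.2, 0.0, -0.2]
finger_gap: 0.0853
```

Request:
move_arm(
  plan=[
    [[0,0,0,-0.008,0,0,0],[0,0,0,-0.015,0,0,0],[0,0,0,-0.015,0,0,0],[0,0,0,-0.015,0,0,0],[0,0,0,-0.015,0,0,0],[0,0,0,-0.015,0,0,0],[0,0,0,-0.015,0,0,0],[0,0,0,-0.015,0,0,0],[0,0,0,-0.015,0,0,0],[0,0,0,-0.015,0,0,0]],
  ],
)

```text
time_s: 18.05
tcp_pos: [0.4599, 0.0273, 0.1953]
tool_rot: [3.141, 0.0, 1.679]
ft_force: [-0.1, 0.4, 0.2]
finger_gap: 0.0856
```

```bash
python3 go.py .502 .310 .195; python3 - <<'E'
from h import *
d=grab("scene");x=d["pixels"][150:300,250:450]
cv2.imwrite("pics/s6.png",cv2.resize(x,None,fx=3.8,fy=3.8)[:,:,::-1])
E
```

```text
18.05 [0.4599 0.0273 0.1953] [3.1408e+00 1.0000e-04 1.6788e+00] [-0.1  0.4  0.2] 0.0856
tool shift [0.2765 0.0723 0.0003]
turn [0.0008 0.0001 0.0008]
```

View pics/s6.png

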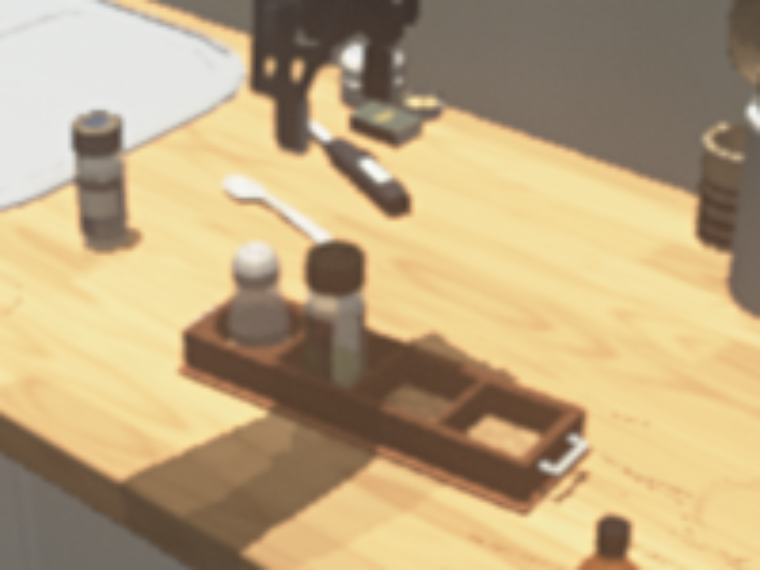

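Jar A stands upright in its pocket (crop px 335,315). On to jar B.

Request:
move_arm(
  plan=[
    [[0,0.0277,0.0072,0,0,0,0],[0,0.0277,0.0072,0,0,0,0],[0,0.0277,0.0072,0,0,0,0],[0,0.0277,0.0072,0,0,0,0],[0,0.0277,0.0072,0,0,0,0],[0,0.0277,0.0072,0,0,0,0],[0,0.0277,0.0072,0,0,0,0],[0,0.0277,0.0072,0,0,0,0],[0,0.0277,0.0072,0,0,0,0],[0,0.0277,0.0072,0,0,0,0]],
  ],
)

```text
time_s: 18.93
tcp_pos: [0.5015, 0.3119, 0.1937]
tool_rot: [3.142, 0.0, 1.679]
ft_force: [1.0, -1.0, 0.7]
finger_gap: 0.0853
```

Request:
move_arm(
  plan=[
    [[0,0,0,0.01,0,0,0],[0,0,0,0.015,0,0,0],[0,0,0,0.016,0,0,0],[0,0,0,0.016,0,0,0],[0,0,0,0.016,0,0,0],[0,0,0,0.016,0,0,0],[0,0,0,0.016,0,0,0],[0,0,0,0.016,0,0,0],[0,0,0,0.016,0,0,0],[0,0,0,0.012,0,0,0]],
  ],
)

```text
time_s: 19.77
tcp_pos: [0.5006, 0.3095, 0.0428]
tool_rot: [-3.139, 0.001, 1.678]
ft_force: [-0.0, -0.1, 0.1]
finger_gap: 0.0853
```

Request:
move_arm(
  plan=[
    [[255,0,0,0,0,0,0],[255,0,0,0,0,0,0],[255,0,0,0,0,0,0],[255,0,0,0,0,0,0],[255,0,0,0,0,0,0],[255,0,0,0,0,0,0],[255,0,0,0,0,0,0],[255,0,0,0,0,0,0],[255,0,0,0,0,0,0],[255,0,0,0,0,0,0]],
  ],
)

```text
time_s: 20.6
tcp_pos: [0.5027, 0.311, 0.0464]
tool_rot: [3.139, -0.001, 1.679]
ft_force: [0.3, 0.5, 6.2]
finger_gap: 0.0398
```

Request:
move_arm(
  plan=[
    [[255,0,0,-0.006,0,0,0],[255,0,0,-0.013,0,0,0],[255,0,0,-0.017,0,0,0],[255,0,0,-0.017,0,0,0],[255,0,0,-0.017,0,0,0],[255,0,0,-0.017,0,0,0],[255,0,0,-0.017,0,0,0],[255,0,0,-0.017,0,0,0],[255,0,0,-0.017,0,0,0],[255,0,0,-0.017,0,0,0]],
  ],
)

```text
time_s: 21.43
tcp_pos: [0.5009, 0.3102, 0.2007]
tool_rot: [-3.14, 0.0, 1.679]
ft_force: [0.1, 0.3, -2.3]
finger_gap: 0.0405
```

Request:
move_arm(
  plan=[
    [[255,-0.0343,-0.0073,0,0,0,0],[255,-0.0343,-0.0073,0,0,0,0],[255,-0.0343,-0.0073,0,0,0,0],[255,-0.0343,-0.0073,0,0,0,0],[255,-0.0343,-0.0073,0,0,0,0],[255,-0.0343,-0.0073,0,0,0,0],[255,-0.0343,-0.0073,0,0,0,0],[255,-0.0343,-0.0073,0,0,0,0],[255,-0.0343,-0.0073,0,0,0,0],[255,-0.0343,-0.0073,0,0,0,0]],
  ],
)

```text
time_s: 22.27
tcp_pos: [0.465, -0.0398, 0.2002]
tool_rot: [-3.141, -0.0, 1.679]
ft_force: [0.7, 0.6, -1.4]
finger_gap: 0.0399
```

```bash
python3 held.py; python3 go.py .4662 -.039 .052;  python3 - <<'E'
from h import *
d=grab("scene");x=d["pixels"][150:300,250:450]
cv2.imwrite("pics/s7.png",cv2.resize(x,None,fx=3.8,fy=3.8)[:,:,::-1])
s=arm.read_state();print(s['tcp_pos'])
E
```

```text
348 underside z [0.155  0.1578] tcp-und 0.0451
0 [-0.011  -0.0073] [-0.0048 -0.0025]
0.012 [-0.0119 -0.0072] [-0.0062 -0.0031]
0.025 [-0.0118 -0.0076] [-0.0073 -0.0016]
22.3167 [ 0.4646 -0.0462  0.2   ] [-3.1394  0.0068  1.6729] [-0.4 -4.6 -1.1] 0.0405
tool shift [0.008  0.0026 0.148 ]
turn [-0.0022  0.0068 -0.0051]
[ 0.4650485  -0.04277229  0.20000245]
```

View pics/s7.png

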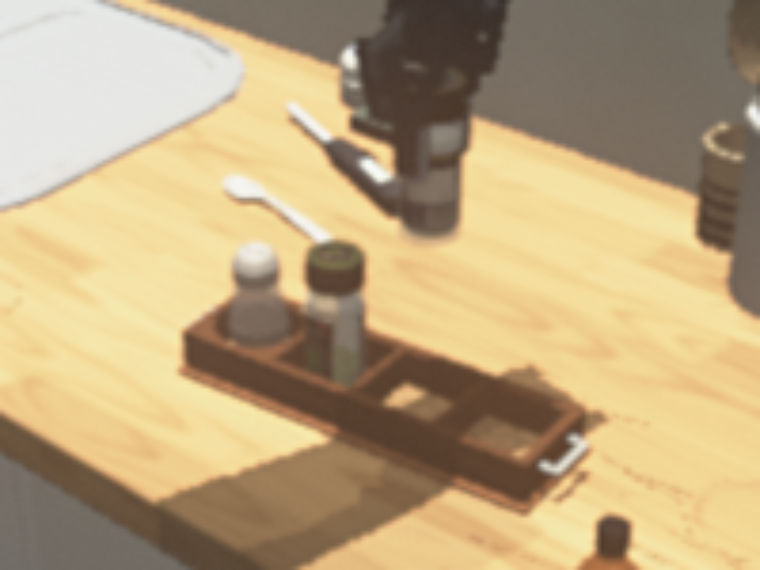

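Jar B is held upright over the third pocket. The arm overshot a little after the fast move, so I'll let it settle while starting the descent.

Request:
move_arm(
  plan=[
    [[255,0,0,0,0,0,0],[255,0,0,0,0,0,0],[255,0,0,0,0,0,0],[255,0,0,0.004,0,0,0],[255,0,0,0.006,0,0,0],[255,0,0,0.006,0,0,0],[255,0,0,0.006,0,0,0],[255,0,0,0.004,0,0,0],[255,0,0,0,0,0,0],[255,0,0,0,0,0,0]],
  ],
)

```text
time_s: 23.2
tcp_pos: [0.4656, -0.0383, 0.1731]
tool_rot: [-3.14, -0.0, 1.679]
ft_force: [0.3, -0.4, -0.6]
finger_gap: 0.0402
```

Request:
move_arm(
  plan=[
    [[255,0,0.0005,0.015,0,0,0],[255,0,0,0.016,0,0,0],[255,0,0,0.016,0,0,0],[255,0,0,0.015,0,0,0],[255,0,0,0.013,0,0,0],[255,0,0,0.012,0,0,0],[255,0,0,0.012,0,0,0],[255,0,0,0.01,0,0,0],[255,0,0,0.006,0,0,0],[255,0,0,0.003,0,0,0]],
  ],
)

```text
time_s: 24.03
tcp_pos: [0.4659, -0.0382, 0.0547]
tool_rot: [-3.14, -0.0, 1.679]
ft_force: [-0.4, -0.4, -0.7]
finger_gap: 0.04
```

Request:
move_arm(
  plan=[
    [[255,0,0,0.0007,0,0,0],[255,0,0,0.0007,0,0,0],[255,0,0,0.0006,0,0,0],[255,0,0,0.0005,0,0,0],[255,0,0,0,0,0,0],[255,0,0,0,0,0,0],[255,0,0,0,0,0,0],[255,0,0,0,0,0,0],[255,0,0,0,0,0,0],[255,0,0,0,0,0,0]],
  ],
)

```text
time_s: 24.87
tcp_pos: [0.4672, -0.0385, 0.0544]
tool_rot: [3.14, 0.001, 1.679]
ft_force: [-1.5, 0.3, 5.4]
finger_gap: 0.0402
```

Request:
move_arm(
  plan=[
    [[255,0,0,0.0005,0,0,0],[255,0,0,0.0005,0,0,0],[255,0,0,0.0005,0,0,0],[255,0,0,0,0,0,0],[255,0,0,0,0,0,0],[255,0,0,0,0,0,0],[255,0,0,0,0,0,0],[255,0,0,0,0,0,0],[255,0,0,0,0,0,0],[255,0,0,0,0,0,0]],
  ],
)

```text
time_s: 25.7
tcp_pos: [0.4672, -0.0386, 0.0543]
tool_rot: [3.14, 0.001, 1.679]
ft_force: [-3.1, 0.9, 12.1]
finger_gap: 0.0401
```

Request:
move_arm(
  plan=[
    [[150,0,0,-0.0005,0,0,0],[120,0,0,0,0,0,0],[80,0,0,0,0,0,0],[40,0,0,0,0,0,0],[0,0,0,0,0,0,0],[0,0,0,0,0,0,0],[0,0,0,0,0,0,0],[0,0,0,0,0,0,0],[0,0,0,0,0,0,0],[0,0,0,0,0,0,0]],
  ],
)

```text
time_s: 26.53
tcp_pos: [0.4664, -0.0384, 0.0523]
tool_rot: [-3.142, -0.0, 1.679]
ft_force: [-0.3, 0.4, 0.2]
finger_gap: 0.0853
```

Request:
move_arm(
  plan=[
    [[0,0,0,-0.008,0,0,0],[0,0,0,-0.015,0,0,0],[0,0,0,-0.015,0,0,0],[0,0,0,-0.015,0,0,0],[0,0,0,-0.015,0,0,0],[0,0,0,-0.015,0,0,0],[0,0,0,-0.015,0,0,0],[0,0,0,-0.015,0,0,0],[0,0,0,-0.015,0,0,0],[0,0,0,-0.015,0,0,0]],
  ],
)

```text
time_s: 27.37
tcp_pos: [0.4665, -0.0384, 0.1969]
tool_rot: [3.141, 0.0, 1.679]
ft_force: [-0.8, -0.1, 0.0]
finger_gap: 0.0856
```

```bash
python3 go.py .497 -.323 .195;  python3 - <<'E'
from h import *
d=grab("scene");x=d["pixels"][170:350,300:500]
cv2.imwrite("pics/s8.png",cv2.resize(x,None,fx=3.2,fy=3.2)[:,:,::-1])
E
```

```text
27.3667 [ 0.4665 -0.0384  0.1969] [3.1407e+00 3.0000e-04 1.6788e+00] [-0.8 -0.1  0. ] 0.0856
tool shift [-0.2863 -0.0004  0.0019]
turn [0.0009 0.0003 0.0008]
```

View pics/s8.png

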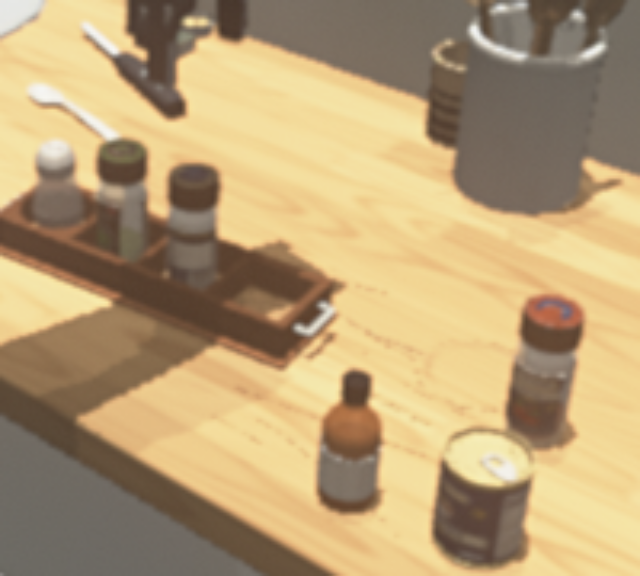

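```bash
python3 - <<'E'
from h import *
import pickle
P=level(pickle.load(open("scene0.pkl","rb")))[0]
Q=P[110:240,430:505].reshape(-1,3);Q=Q[(Q[:,2]>.03)&(Q[:,0]<.72)]
for a in np.arange(.03,.35,.04):
    q=Q[(Q[:,2]>a)&(Q[:,2]<a+.04)]
    if len(q):print(a.round(2),len(q),q.min(0).round(3),q.max(0).round(3))
E
```

```text
(no output)
```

The crock lies beyond x = 0.72, so it is clear of the path. On to jar C.

Request:
move_arm(
  plan=[
    [[0,-0.025,0,0,0,0,0],[0,-0.035,0,0,0,0,0],[0,-0.036,0,0,0,0,0],[0,-0.036,0,0,0,0,0],[0,-0.036,0,0,0,0,0],[0,-0.036,0,0,0,0,0],[0,-0.033,0,0,0,0,0],[0,-0.025,0,0,0,0,0],[0,-0.016,0,0,0,0,0],[0,-0.008,0,0,0,0,0]],
  ],
)

```text
time_s: 28.25
tcp_pos: [0.497, -0.3251, 0.1946]
tool_rot: [-3.141, 0.0, 1.676]
ft_force: [0.0, 0.5, 0.3]
finger_gap: 0.0853
```

Request:
move_arm(
  plan=[
    [[0,0,0,0.008,0,0,0],[0,0,0,0.014,0,0,0],[0,0,0,0.016,0,0,0],[0,0,0,0.017,0,0,0],[0,0,0,0.018,0,0,0],[0,0,0,0.018,0,0,0],[0,0,0,0.018,0,0,0],[0,0,0,0.018,0,0,0],[0,0,0,0.016,0,0,0],[0,0,0,0.01,0,0,0]],
  ],
)

```text
time_s: 29.08
tcp_pos: [0.4961, -0.3199, 0.0397]
tool_rot: [-3.139, -0.003, 1.681]
ft_force: [0.9, -0.5, -0.3]
finger_gap: 0.085
```

Request:
move_arm(
  plan=[
    [[255,0,0,0,0,0,0],[255,0,0,0,0,0,0],[255,0,0,0,0,0,0],[255,0,0,0,0,0,0],[255,0,0,0,0,0,0],[255,0,0,0,0,0,0],[255,0,0,0,0,0,0],[255,0,0,0,0,0,0],[255,0,0,0,0,0,0],[255,0,0,0,0,0,0]],
  ],
)

```text
time_s: 29.92
tcp_pos: [0.4986, -0.3236, 0.0444]
tool_rot: [3.139, 0.002, 1.679]
ft_force: [0.6, 1.1, 5.7]
finger_gap: 0.0399
```

Request:
move_arm(
  plan=[
    [[255,0,0,-0.006,0,0,0],[255,0,0,-0.013,0,0,0],[255,0,0,-0.0145,0,0,0],[255,0,0,-0.0145,0,0,0],[255,0,0,-0.0145,0,0,0],[255,0,0,-0.0145,0,0,0],[255,0,0,-0.0145,0,0,0],[255,0,0,-0.0145,0,0,0],[255,0,0,-0.0145,0,0,0],[255,0,0,-0.0145,0,0,0]],
  ],
)

```text
time_s: 30.75
tcp_pos: [0.4968, -0.3226, 0.1783]
tool_rot: [-3.141, -0.0, 1.679]
ft_force: [-0.2, 0.2, -1.0]
finger_gap: 0.0401
```

Request:
move_arm(
  plan=[
    [[255,0.02,0,0,0,0,0],[255,0.028,0,0,0,0,0],[255,0.03,0,0,0,0,0],[255,0.03,0,0,0,0,0],[255,0.03,0,0,0,0,0],[255,0.03,0,0,0,0,0],[255,0.025,0,0,0,0,0],[255,0.015,0,0,0,0,0],[255,0.008,0,0,0,0,0],[255,0.004,0,0,0,0,0]],
  ],
)

```text
time_s: 31.58
tcp_pos: [0.4733, -0.1031, 0.1777]
tool_rot: [-3.142, 0.0, 1.68]
ft_force: [0.4, -0.1, -1.0]
finger_gap: 0.0403
```

```bash
python3 go.py .4735 -.1045 .054; python3 held.py;  python3 - <<'E'
from h import *
d=grab("scene");x=d["pixels"][150:330,280:480]
cv2.imwrite("pics/s9.png",cv2.resize(x,None,fx=3.2,fy=3.2)[:,:,::-1])
s=arm.read_state();print(s['tcp_pos'])
E
```

```text
31.5833 [ 0.4733 -0.1031  0.1777] [-3.1416e+00  2.0000e-04  1.6802e+00] [ 0.4 -0.1 -1. ] 0.0403
tool shift [-1.400e-03  1.000e-04  1.237e-01]
turn [-0.      0.0002  0.0022]
344 underside z [0.1349 0.1374] tcp-und 0.0428
0 [-0.0109 -0.0072] [-0.0026 -0.0037]
0.012 [-0.0119 -0.0072] [-0.0046 -0.0024]
0.025 [-0.0128 -0.0066] [-0.0069 -0.0023]
[ 0.47357715 -0.10402481  0.17756741]
```

View pics/s9.png

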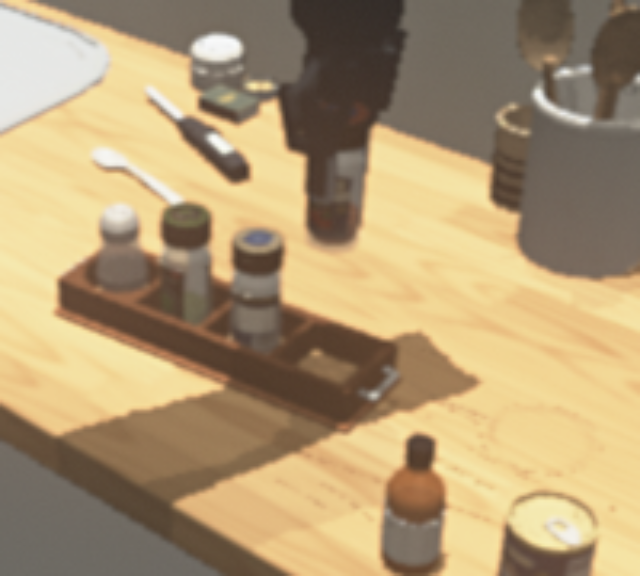

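Jar C is held upright over the last pocket. I'll descend.

Request:
move_arm(
  plan=[
    [[255,0,0,0.014,0,0,0],[255,0,0,0.017,0,0,0],[255,0,0,0.017,0,0,0],[255,0,0,0.016,0,0,0],[255,0,0,0.014,0,0,0],[255,0,0,0.012,0,0,0],[255,0,0,0.012,0,0,0],[255,0,0,0.01,0,0,0],[255,0,0,0.007,0,0,0],[255,0,0,0.003,0,0,0]],
  ],
)

```text
time_s: 32.52
tcp_pos: [0.4729, -0.104, 0.054]
tool_rot: [-3.14, -0.001, 1.678]
ft_force: [-0.6, -0.1, -0.9]
finger_gap: 0.0401
```

Request:
move_arm(
  plan=[
    [[255,0,0,0.0007,0,0,0],[255,0,0,0.0007,0,0,0],[255,0,0,0.0006,0,0,0],[255,0,0,0.0005,0,0,0],[255,0,0,0,0,0,0],[255,0,0,0,0,0,0],[255,0,0,0,0,0,0],[255,0,0,0,0,0,0],[255,0,0,0,0,0,0],[255,0,0,0,0,0,0]],
  ],
)

```text
time_s: 33.35
tcp_pos: [0.4736, -0.104, 0.0528]
tool_rot: [3.142, -0.0, 1.679]
ft_force: [-0.2, -0.5, -1.4]
finger_gap: 0.0399
```

Request:
move_arm(
  plan=[
    [[255,0,0,0.0005,0,0,0],[255,0,0,0.0005,0,0,0],[255,0,0,0.0005,0,0,0],[255,0,0,0.0005,0,0,0],[255,0,0,0,0,0,0],[255,0,0,0,0,0,0],[255,0,0,0,0,0,0],[255,0,0,0,0,0,0],[255,0,0,0,0,0,0],[255,0,0,0,0,0,0]],
  ],
)

```text
time_s: 34.18
tcp_pos: [0.4737, -0.104, 0.0523]
tool_rot: [3.141, 0.0, 1.679]
ft_force: [-2.8, 1.7, 6.8]
finger_gap: 0.0398
```

Request:
move_arm(
  plan=[
    [[150,0,0,0,0,0,0],[120,0,0,0,0,0,0],[80,0,0,0,0,0,0],[40,0,0,0,0,0,0],[0,0,0,0,0,0,0],[0,0,0,0,0,0,0],[0,0,0,0,0,0,0],[0,0,0,0,0,0,0],[0,0,0,0,0,0,0],[0,0,0,0,0,0,0]],
  ],
)

```text
time_s: 35.02
tcp_pos: [0.4736, -0.104, 0.0508]
tool_rot: [-3.142, -0.0, 1.679]
ft_force: [-0.4, -0.4, -0.0]
finger_gap: 0.0853
```

Request:
move_arm(
  plan=[
    [[0,0,0,-0.008,0,0,0],[0,0,0,-0.016,0,0,0],[0,0,0,-0.018,0,0,0],[0,0,0,-0.018,0,0,0],[0,0,0,-0.018,0,0,0],[0,0,0,-0.018,0,0,0],[0,0,0,-0.018,0,0,0],[0,0,0,-0.018,0,0,0],[0,0,0,-0.014,0,0,0],[0,0,0,-0.008,0,0,0]],
  ],
)

```text
time_s: 35.85
tcp_pos: [0.4745, -0.1043, 0.2078]
tool_rot: [3.138, 0.002, 1.679]
ft_force: [0.8, 0.6, -0.5]
finger_gap: 0.0856
```

Request:
move_arm(
  plan=[
    [[0,-0.01,0,0,0,0,0],[0,-0.02,0,0,0,0,0],[0,-0.02,0,0,0,0,0],[0,-0.02,0,0,0,0,0],[0,-0.02,0,0,0,0,0],[0,-0.02,0,0,0,0,0],[0,-0.015,0,0,0,0,0],[0,-0.01,0,0,0,0,0],[0,0,0,0,0,0,0],[0,0,0,0,0,0,0]],
  ],
)

```text
time_s: 36.68
tcp_pos: [0.4878, -0.2382, 0.2042]
tool_rot: [-3.141, -0.001, 1.678]
ft_force: [0.6, 0.3, -0.4]
finger_gap: 0.0859
```

```bash
python3 - <<'E'
from h import *
b={"scene":np.array([.002,.004,0]),"top":np.array([-.0015,-.002,0])}
im={}
for n in("top","scene"):
    d=grab(n);im[n]=d["pixels"];P=level(d)[0]+b[n]
    for nm,x,y in(("salt",.452,.0935),("A",.459,.0265),("B",.4665,-.0385),("C",.4735,-.1045),("bottle",.3555,-.2625),("tin",.377,-.3495),("purple",.416,.534)):
        m=(np.hypot(P[...,0]-x,P[...,1]-y)<.04)&(P[...,2]>.045)&(P[...,2]<.15)
        Q=P[m]
        if nm in"saltABC": Q=Q[np.hypot(Q[:,0]-x,Q[:,1]-y)<.031]
        if len(Q)==0: print(n,nm,"none");continue
        z=np.percentile(Q[:,2],95);T=Q[Q[:,2]>z-.008]
        print(n,nm,len(Q),"ztop",z.round(4),((T.max(0)+T.min(0))/2)[:2].round(4))
s=arm.read_state();print(s['time_s'],s['tcp_pos'],s['finger_gap'],s['ft_force'].round(1))
x=cv2.resize(im["scene"][150:350,270:500],(780,560));cv2.imwrite("pics/f1.png",x[:,:,::-1])
cv2.imwrite("pics/f2.png",im["top"][:,:,::-1])
E
```

```text
top salt 167 ztop 0.0977 [0.4499 0.0939]
top A 220 ztop 0.1162 [0.4596 0.0267]
top B 231 ztop 0.1166 [ 0.4663 -0.0377]
top C 248 ztop 0.1171 [ 0.4729 -0.1044]
top bottle none
top tin none
top purple 295 ztop 0.1117 [0.4163 0.5335]
scene salt 275 ztop 0.0959 [0.4504 0.092 ]
scene A 464 ztop 0.1139 [0.4593 0.0303]
scene B 485 ztop 0.1142 [ 0.467  -0.0378]
scene C 527 ztop 0.1142 [ 0.475  -0.1023]
scene bottle 417 ztop 0.1001 [ 0.3562 -0.2616]
scene tin 717 ztop 0.0721 [ 0.3788 -0.3481]
scene purple 153 ztop 0.1098 [0.4236 0.5309]
36.7833 [ 0.48799989 -0.23738124  0.20469757] 0.08537221880832113 [-0.3  0.5  0.8]
```

View pics/f1.png

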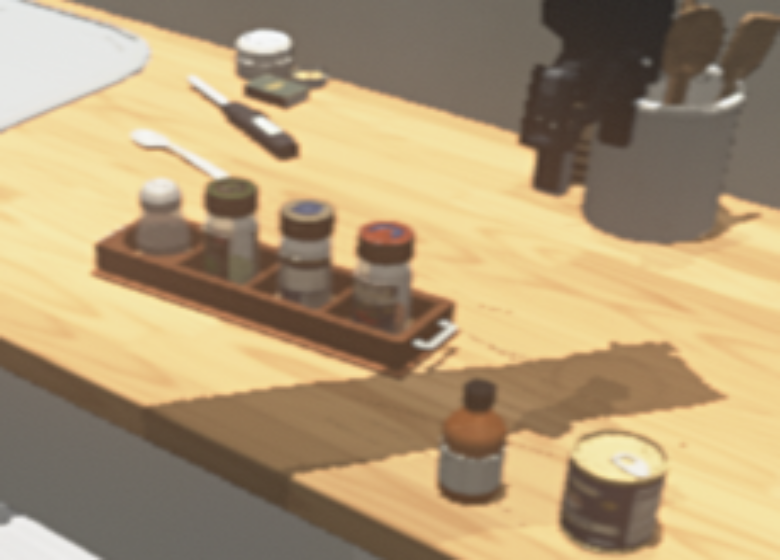

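View pics/f2.png

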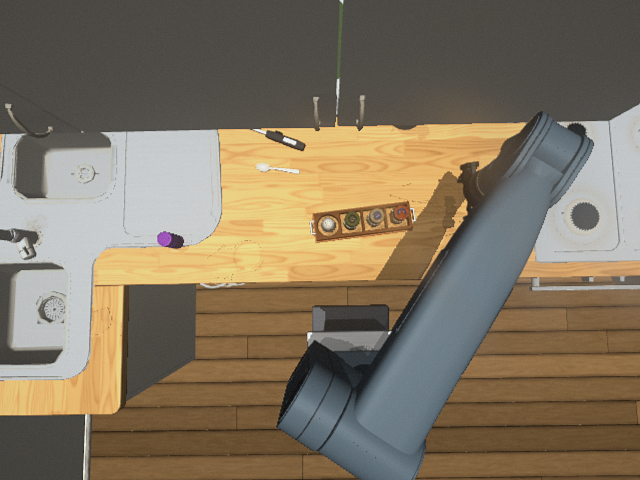

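The final views show the shaker (crop px 160,215) and the three jars (230,230), (305,252), (385,275) upright in their pockets. Their top heights fit items standing on the pocket floors. The bottle, tin and purple look-alike have not moved, and the gripper is clear. I'll hand in.

```bash
python3 -c "
from cell import arm
print(arm.close_job())"
```

```text
the job is handed in; nothing more can be done
None
```

The salt shaker is in the round pocket and the three spice jars are one in each square pocket, all upright and released. The job was handed in at about 37 s of the 88 s allowed.

- **Placing:** Each item was lowered until it touched the pocket floor (6–12 N measured at the wrist), then released. In the last images the jar tops are at 114–117 mm and the shaker top at 96–98 mm. Items standing on the 8 mm floors should read 113 mm and 98 mm. All four are centred in their pockets within about 4 mm.
- **Left alone:** The bottle, the tin and the purple look-alike are standing where they were.
- **Disagreements:** The two cameras differed by about 3 mm in x and 5 mm in y. I corrected each against the fingertips' known position, after which they agreed within about 1 mm on the caddy. In the last check the arm hid the bottle and tin from the top camera, so only the scene camera confirmed those two. The scene camera read the purple look-alike about 8 mm off in x, but it was partly out of view there; the top camera showed no change.

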